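# Lock the wire reel on its spindle with the spring clip

## Task

Lock the reel of copper wire on its spindle: take the hairpin spring clip by its orange grip and push it level and sideways onto the spindle's thin neck, between the reel and the dark knob on top, until both legs snap shut behind the neck. Let go of the clip and leave the steel block and the marker where they lie.

Things in the scene. Friction and masses are not known exactly. Their poses are not given: they have to be found in the camera images.
- spindle: Upright spindle fixed to the table, round about its axis, so the clip can go on from any side. Origin under its centre at table height. Green base 92 mm across; on it a white reel of copper wire, 76 mm across, flat top 50 mm above the table, which can turn; a steel shoulder 26 mm across up to 52 mm; the thin neck; a dark knob 30 mm across from 68 to 78.5 mm.
- neck (a point): Middle of the spindle's bare thin steel neck, on its axis, 60 mm above the table. The neck is 16 mm across and runs from 52 to 68 mm above the table, between the shoulder and the knob.
- clip_grip (a point): Centre (half-way up, 8 mm above the underside) of the orange ribbed grip of the loose spring clip, which lies flat on the table. The grip is 42 mm long (x), 20 mm wide (y), 16 mm high (z). x points along the clip from the grip to the open mouth, z up. The clip is 110 mm long and weighs about 65 g.
- clip_seat (a point): Centre of the clip's seat, where the neck's axis belongs: 49 mm ahead of clip_grip along x, 3 mm above the underside; axes as clip_grip. The wire legs pass it on both sides, inner gap 17 mm. An orange tongue 10.5 mm behind it stops the neck. Once snapped on, the clip has about 2.5 mm of play either way and rests on the shoulder.
- leg_left (a joint): Sprung wire leg on the clip's +y side; 0 shut, positive (rad) spread outwards, springs back. Both legs: 6 mm steel wire, 0 to 6 mm above the underside; inner gap 9 mm at the bulges, 13 mm ahead of the seat centre, flaring to a mouth 32 mm wide at 40 mm ahead. The neck spreads each leg about 0.1 rad as it passes; it takes a push of about 8 to 15 N.
- leg_right (a joint): The same for the leg on the clip's -y side.
- steel_block: Grey steel bench block, 66 x 66 x 19 mm, lying loose behind the work. Origin under its centre.
- marker: White and black marker pen, 135 mm long, lying loose behind the work. Origin under its centre.
- task_lamp: Cream desk lamp that always stands at the back left of the table; an obstacle only. Origin under its round base (about 130 mm across). Its thin arms rise about 0.5 m, and the shade hangs some 0.1 m to the right (-y) of the base, 0.35 to 0.55 m above the table: keep the arm's wrist and elbow clear of it by coming in close to the robot.
There are look-alikes about, which are no part of the job. There is more than one size of the part that bears clip_grip; the job needs the larger.

How it is judged:
At the end, for the whole second after the job is handed in: The clip sits on the spindle's neck: seat centre within 6 mm of the neck's axis and within 10 mm of its mid-height, right way up and within 0.35 rad of level, both legs sprung shut (under 0.05 rad), let go (horizontal distance between clip_seat and neck below 0.006 m and z of clip_seat in the frame of neck between -0.01 and 0.01 m and angle between clip_seat's own z axis and vertical below 0.35 rad and value of joint each of leg_left, leg_right below 0.05 rad); the robot touches nothing.
It fails at once if the steel block or the marker is moved by more than 25 mm (distance of any of steel_block, marker from where it was at the start of the episode above 0.025 m).
It also fails if it takes over 42 s, if anything falls off the work surface, if the arm or the gripper's body presses on something with over 40 N, if the wrist force passes 120 N, or if a joint passes its speed limit or range.

## Robot

A 6-joint arm with a two-finger parallel gripper is mounted at the origin on a cart in front of the work surface, level with it; the furniture and walls round the work are solid. World frame = base frame: x ahead of the robot, y to its left, z up, the work surface at z = 0. Lengths are in m, angles in rad, forces in N, time in s.
With the tool pointing down it reaches from about 0.3 to 0.775 m from the base axis. Payload 14.6 kg.
Tool frame: the origin (TCP) lies at the very end of the fingers, on their centre line; the grasp point (between the pads) lies 19 mm behind it; z points along the fingers, y is the line along which they close (so a half turn about z gives the same grasp; the last joint's range is limited). The gripper opens to 94 mm and grips with 3 to 60 N. Pads are 16 mm wide; open, the fingers measure 119 mm over their backs; the gripper's body (75 mm by 177 mm) begins 78 mm behind the grasp point.
Start: joints at [1.145, 0.3, 1.521, -0, 1.321, -0.067], TCP at [0.193, 0.515, 0.166] pointing down, gripper open.
Joint ranges: [-3.03, 3.03], [-0.79, 2.21], [0.23, 2.52], [-1.04, 4.18], [0, 3.07], [-2.55, 2.55]. Speed limits (rad/s): [2.22, 2.22, 2.57, 3.14, 3.14, 3.14].

## Interface

Orientations are given as [roll, pitch, yaw] about the fixed x, y, z axes, in that order (R = Rz(yaw) Ry(pitch) Rx(roll)).
In Python, from station import * gives the robot as it stands.
- The arm moves only by the tool jog_arm, never from a script. Its argument "rows" is a list of rows, each a list of 3 entries, a list of its own where there are three numbers: the shift along the tool's x, y, z in m, then the turn about the tool's z in degrees, then the finger opening in m, from 0 to 0.094. A call has 1 to 12 rows; each row shifts and turns the commanded pose from where the row before left it, along the tool's axes as they then stand; what a row does not reach is not made up. A row lasts 1/12 s, in which the tool goes at most 41.7 mm and 7.16 degrees, less where a joint would pass 70% of its speed; a pose out of reach is approached as far as the arm can. A call is refused whole if a number of a shift passes 0.0417 or a number of a turn 7.16, either way. A call with a gripper value outside its range is refused whole. The fingers move at their own pace and stop on an object; "squeeze" is the grip in N (left out, the last holds). Time passes only in rows, so rows that do not move let the fingers close. It gives the time, the measured TCP pose, the force, the opening and the grip force at its end, in the units of the state.
- get_obs(): the state, without advancing time (a new reading comes with each control period).
- camera(name): name is "scene" or "top" or "wrist"; returns a dict with "image" (400x640x3 uint8, red, green, blue), "range_z" (400x640 float32, m along the optical axis (not along the pixel's ray), 0 where there is no reading), "K" (3x3 intrinsics, pixels), "world_from_camera" (4x4, takes a point from camera to world coordinates); the wrist camera has in their place "T_tool_cam" (4x4, takes a point from camera to tool coordinates, whose origin is the TCP and whose axes are the flange's). Camera axes: x right, y up, looking along -z (the intrinsics and any distortion apply to the point x, -y, -z); pixel columns grow to the right and rows downward; lengths in m; the calibration is good to about 2 mm. The wrist camera is an equidistant fisheye: a pixel r from the principal point sees the ray r / f radians off the axis. A picture is of the moment at which its call begins: read the wrist's pose just before it.
- hand_in(): hands the job in; it is judged then, once.
Trained networks look in a picture, given as the dict that the camera call returned (one of the last four; its "shot" number tells which), for a name from the list of things; names that differ only in an ending like _2 or _b are one class to them, and where a whole thing is asked for, a point or a joint stands for the part that bears it (a point fixed in the world has none). Each returns a list of dicts, best first, with "p" (0 to 1); they miss things now and then, are a little off and sometimes report something else, mostly with a low value. They report only what shows in the picture. A call takes as long as a camera call. They do not tell look-alikes from the thing itself.
- search_frame(label, picture): "at" ([column, row] as shares, 0 to 1, of the picture: columns of its width, rows of its height, amid what is visible of it).
- spot_point(label, picture): "at" ([column, row] as shares, 0 to 1, of the picture: columns of its width, rows of its height: a listed point, or the origin of a listed thing).
The state is a dict: "time_s": time; "qpos": joint angles; "joint_vel": joint speeds; "tau": joint torques, N m; "ee_pos": TCP position; "eef_rot": TCP orientation; "force": force on the tool from outside, world axes, zero at the start; "moment": the same for the moment, N m; "grip_width": finger opening in m; "grip_force": force on a finger pad.
Only numpy, scipy, OpenCV 4.12 (cv2) and the standard library are available. Lean on these libraries where they do the work, as an engineer would, in place of code of your own. Each camera call takes 0.05 s, during which the arm holds its last target. There are 200 camera calls.

## Working session

There is one attempt and no reset: what is moved stays moved. The work goes in short steps, Python scripts to look and compute and a tool call to move; the robot and the scene stay as the last step left them, time stands still between calls to the robot, and variables do not carry over. Pictures are saved under pics/ and viewed, at most 10 in all, crops included, and the job is handed in when it is done.

Besides the shell and the picture viewer there is one more tool, called after "Request:" by a JSON object that holds its "op" and its "data", one argument or row to a line. jog_arm: Moves the arm, as the interface text tells. Its arguments: {"type":"object","properties":{"rows":{"type":"array","items":{"type":"array"}},"squeeze":{"type":"number"}},"required":["rows"]}

```bash
mkdir -p pics && cat > h.py <<'E'
from station import *
import numpy as np, cv2
from scipy.spatial.transform import Rotation as R
def pt(c,col,row,z=None):
    """world point at pixel; by depth, or on plane z"""
    K=c["K"];T=c["world_from_camera"]
    d=np.array([(col-K[0,2])/K[0,0],-(row-K[1,2])/K[1,1],-1.])
    if z is None:
        return (T@np.r_[d*c["range_z"][int(row),int(col)],1])[:3]
    r=T[:3,:3]@d;o=T[:3,3];return o+r*(z-o[2])/r[2]
def save(c,n,box=None,s=1):
    im=c["image"][:,:,::-1]
    if box: im=im[box[1]:box[3],box[0]:box[2]]
    cv2.imwrite(f"pics/{n}.png",cv2.resize(im,None,fx=s,fy=s,interpolation=cv2.INTER_CUBIC))
E
python3 - <<'E'
from h import *
for n in ["top","scene"]:
    c=camera(n);save(c,n+"0")
    for l in ["clip_grip","clip_seat","neck","spindle","steel_block","marker","task_lamp"]:
        for d in spot_point(l,c)[:4]:
            u,v=d["at"][0]*640,d["at"][1]*400
            if 0<=u<640 and 0<=v<400: print(n,l,round(d["p"],2),int(u),int(v),pt(c,u,v).round(3))
o=get_obs();print(o)
E
```

```text
top clip_grip 0.67 337 276 [ 0.454 -0.045  0.008]
top clip_grip 0.63 337 224 [ 0.564 -0.034  0.015]
top clip_seat 0.59 325 269 [ 0.467 -0.018 -0.001]
top neck 0.7 422 224 [ 0.568 -0.205  0.076]
top spindle 0.96 418 229 [ 0.563 -0.202  0.051]
top steel_block 0.86 300 162 [0.695 0.059 0.018]
top marker 0.6 352 178 [ 0.669 -0.06   0.016]
scene clip_grip 0.72 313 247 [ 0.552 -0.034  0.013]
scene clip_grip 0.47 273 270 [ 0.439 -0.043  0.01 ]
scene clip_seat 0.74 328 242 [ 0.603 -0.028  0.005]
scene clip_seat 0.65 274 263 [ 0.468 -0.011  0.   ]
scene clip_seat 0.18 387 279 [ 0.543 -0.228  0.023]
scene neck 0.67 387 253 [ 0.561 -0.214  0.063]
scene spindle 0.86 386 282 [ 0.542 -0.228  0.018]
scene steel_block 0.57 329 220 [0.671 0.034 0.017]
scene marker 0.91 362 236 [ 0.672 -0.065  0.009]
{'time_s': 0.8, 'qpos': array([ 1.14537926e+00,  2.99884686e-01,  1.52099506e+00,  2.21770714e-06,
        1.32068998e+00, -6.65959631e-02]), 'joint_vel': array([-0.00175737,  0.00081185, -0.00088747,  0.00092085, -0.00233206,
        0.00098116]), 'tau': array([-1.49208900e-04, -5.31636250e+01, -3.52899742e+01,  7.09225726e-02,
        2.12168531e-02, -2.24285981e-05]), 'ee_pos': array([0.19314232, 0.5149678 , 0.16615608]), 'eef_rot': array([ 3.14156964e+00, -6.18541859e-07,  2.78277100e+00]), 'force': array([0.41659526, 0.08036447, 0.74922067]), 'moment': array([ 0.01779981, -0.0190738 , -0.02372282]), 'grip_force': 0.0, 'grip_width': 0.09403507152376457}
```

View pics/top0.png

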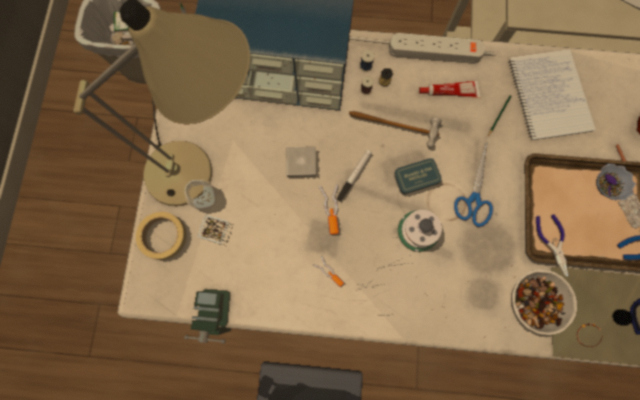

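View pics/scene0.png

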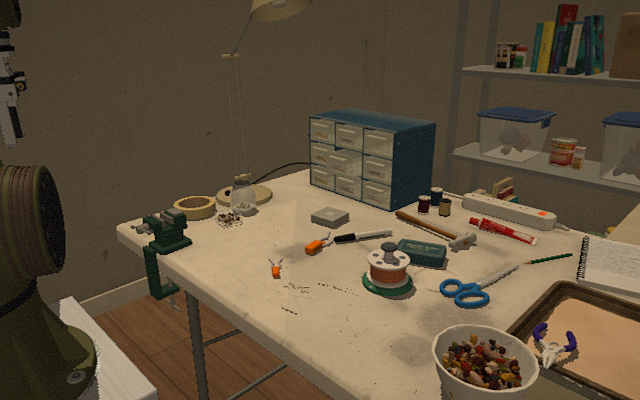

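The top view shows two clips: the larger at about (334,222) and a smaller look-alike at (337,280). The spindle is at (421,230), the block at (301,162), and the marker at (353,177), close to the large clip's mouth. By the description I choose (334,222), and I'll check it in a crop.

```bash
python3 - <<'E'
from h import *
c=camera("top");save(c,"crop1",(280,150,450,290),4)
hsv=cv2.cvtColor(c["image"],cv2.COLOR_RGB2HSV)
m=cv2.inRange(hsv,(5,150,120),(18,255,255))
n,lab,st,ce=cv2.connectedComponentsWithStats(m)
for i in range(1,n):
    if st[i,4]>20 and 300<ce[i][0]<380 and 190<ce[i][1]<300:
        v,u=np.where(lab==i)
        P=np.array([pt(c,a,b,0.016) for a,b in zip(u,v)])[:,:2]
        (ctr,sz,a)=cv2.minAreaRect((P*1000).astype(np.float32))
        print(st[i],P.mean(0).round(4),np.array(ctr).round(1),np.array(sz).round(1),a)
print("depth grip",pt(c,334,224)); 
# knob / reel: points by height
K=c["K"];vv,uu=np.mgrid[195:265,385:455]
P=np.array([pt(c,a,b) for a,b in zip(uu.ravel(),vv.ravel())])
for lo,hi in((.072,.085),(.045,.055)):
    q=P[(P[:,2]>lo)&(P[:,2]<hi)];ctr,r=cv2.minEnclosingCircle((q[:,:2]*1000).astype(np.float32));print(lo,len(q),np.round(ctr,1),r,np.median(q[:,2]))
E
```

```text
[328 208  11  27 202] [ 0.5657 -0.0242] [570.3 -23.4] [57.9 20.3] 11.379422187805176
[329 272  15  14  86] [ 0.4468 -0.0422] [448.7 -39.6] [36.9 11.9] 50.45711898803711
depth grip [ 0.56394344 -0.02703315  0.01568276]
0.072 169 [ 568.9 -211.6] 14.8814697265625 0.07691206719267407
0.045 852 [ 569.  -212.3] 38.14028549194336 0.049885951459358424
```

View pics/crop1.png

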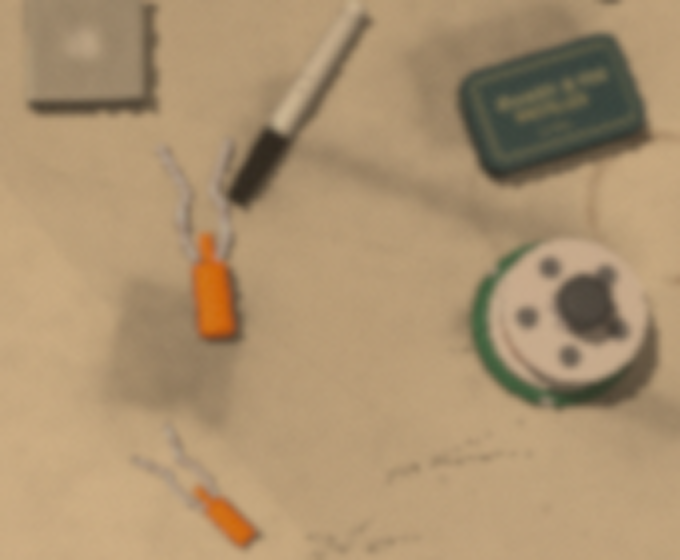

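The crop confirms it. The big clip's orange part with its tongue is 58 mm long, which matches 59.5 mm by the description, and the grip is 20 mm wide; the small clip is 37 x 12 mm. The big grip's centre is about (0.5625, -0.025) with yaw about 11.4°. The knob and reel put the neck at about (0.569, -0.212). First I swing in close to the robot.

Request:
{"op": "jog_arm", "data": {
  "rows": [
    [[-0.024, -0.025, 0], 0, 0.06],
    [[-0.024, -0.025, 0], 0, 0.06],
    [[-0.024, -0.025, 0], 0, 0.06],
    [[-0.024, -0.025, 0], 0, 0.06],
    [[-0.024, -0.025, 0], 0, 0.06],
    [[-0.024, -0.025, 0], 0, 0.06],
    [[-0.024, -0.025, 0], 0, 0.06],
    [[-0.024, -0.025, 0], 0, 0.06],
    [[-0.024, -0.025, 0], 0, 0.06],
    [[-0.024, -0.025, 0], 0, 0.06],
    [[-0.024, -0.025, 0], 0, 0.06],
    [[-0.024, -0.025, 0], 0, 0.06]
  ]
}}

```text
time_s: 1.85
ee_pos: [0.3578, 0.1313, 0.1664]
eef_rot: [3.141, 0.001, 2.783]
force: [-0.1, 0.9, 0.0]
grip_width: 0.0602
grip_force: 0.0
```

Request:
{"op": "jog_arm", "data": {
  "rows": [
    [[0, 0, 0], -6.4, 0.06],
    [[0, 0, 0], -6.4, 0.06],
    [[0, 0, 0], -6.4, 0.06],
    [[0, 0, 0], -6.4, 0.06],
    [[0, 0, 0], -6.4, 0.06],
    [[0, 0, 0], 0, 0.06]
  ]
}}

```text
time_s: 2.35
ee_pos: [0.3575, 0.1329, 0.1663]
eef_rot: [-3.142, 0.0, -2.937]
force: [-0.1, 0.1, -0.1]
grip_width: 0.0603
grip_force: 0.0
```

Request:
{"op": "jog_arm", "data": {
  "rows": [
    [[-0.019, -0.022, 0.004], 0, 0.06],
    [[-0.019, -0.022, 0.004], 0, 0.06],
    [[-0.019, -0.022, 0.008], 0, 0.06],
    [[-0.019, -0.022, 0.008], 0, 0.06],
    [[-0.019, -0.022, 0.008], 0, 0.06],
    [[-0.019, -0.022, 0.008], 0, 0.06],
    [[-0.019, -0.022, 0.008], 0, 0.06],
    [[-0.019, -0.022, 0.008], 0, 0.06],
    [[-0.017, -0.02, 0.008], 0, 0.06],
    [[0, 0, 0], 0, 0.06],
    [[0, 0, 0], 0, 0.06]
  ]
}}

```text
time_s: 3.27
ee_pos: [0.5619, -0.0261, 0.1012]
eef_rot: [3.141, -0.002, -2.946]
force: [-0.2, 0.2, -0.5]
grip_width: 0.0604
grip_force: 0.0
```

```bash
cat >> h.py <<'E'
def wpt(c,o,u,v,z):
    """wrist fisheye pixel -> world point on plane z"""
    K=c["K"];x,y=(u-K[0,2])/K[0,0],(v-K[1,2])/K[1,1];t=np.hypot(x,y);s=np.sin(t)/max(t,1e-9)
    d=np.array([x*s,-y*s,-np.cos(t)]);T=c["T_tool_cam"];Rw=R.from_euler("xyz",o["eef_rot"]).as_matrix()
    p=Rw@T[:3,3]+o["ee_pos"];r=Rw@T[:3,:3]@d
    return p+r*(z-p[2])/r[2]
E
python3 - <<'E'
from h import *
o=get_obs();c=camera("wrist");save(c,"w1")
print(o["ee_pos"],o["eef_rot"],o["qpos"].round(2),c["K"].round(1).tolist(),c["T_tool_cam"].round(3).tolist())
hsv=cv2.cvtColor(c["image"],cv2.COLOR_RGB2HSV)
m=cv2.inRange(hsv,(5,150,100),(18,255,255))
n,lab,st,ce=cv2.connectedComponentsWithStats(m)
for i in range(1,n):
    if st[i,4]>100:
        v,u=np.where(lab==i)
        P=np.array([wpt(c,o,a,b,.016) for a,b in zip(u,v)])[:,:2]
        print(st[i],[np.round(q,1) for q in cv2.minAreaRect((P*1000).astype(np.float32))])
for l in("clip_grip","clip_seat"):
    for d in spot_point(l,c)[:2]:
        u,v=d["at"][0]*640,d["at"][1]*400;print(l,d["p"],int(u),int(v),wpt(c,o,u,v,.008 if l=="clip_grip" else .003).round(4))
E
```

```text
[ 0.56188314 -0.02613336  0.1011763 ] [ 3.14101867e+00 -1.62278633e-03 -2.94632065e+00] [-0.11  0.39  1.56  0.    1.2  -1.88] [[309.7, 0.0, 322.5], [0.0, 309.7, 198.3], [0.0, 0.0, 1.0]] [[-0.001, 0.958, 0.287, 0.085], [1.0, 0.0, 0.001, 0.001], [0.001, 0.287, -0.958, -0.219], [0.0, 0.0, 0.0, 1.0]]
[317  63  30  34 396] [array([449.2, -38.4]), array([37.8, 12.7]), np.float64(50.3)]
[316 174  19  51 795] [array([569. , -21.9]), array([53.8, 18.7]), np.float64(11.2)]
clip_grip 0.8 327 190 [ 0.5613 -0.0209  0.008 ]
clip_grip 0.78 329 76 [ 0.4454 -0.0422  0.008 ]
clip_seat 0.97 323 234 [ 0.6124 -0.015   0.003 ]
clip_seat 0.63 345 100 [ 0.4659 -0.0207  0.003 ]
```

View pics/w1.png

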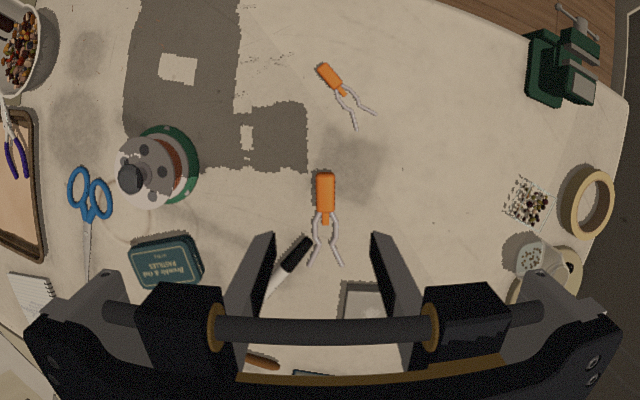

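The wrist view shows the large clip at (325,195), nearly centred under the fingers. The marker tip is at (300,250), clear of where the fingers will land. The two measurements agree to about 3 mm, so I descend.

Request:
{"op": "jog_arm", "data": {
  "rows": [
    [[0, 0.002, 0.014], 0, 0.06],
    [[0, 0, 0.018], 0, 0.06],
    [[0, 0, 0.018], 0, 0.06],
    [[0, 0, 0.018], 0, 0.06],
    [[0, 0, 0.014], 0, 0.06],
    [[0, 0, 0.01], 0, 0.06],
    [[0, 0, 0.006], 0, 0.06],
    [[0, 0, 0], 0, 0.06],
    [[0, 0, 0], 0, 0.06]
  ]
}}

```text
time_s: 4.17
ee_pos: [0.5618, -0.0235, 0.0048]
eef_rot: [-3.141, 0.001, -2.942]
force: [0.2, -0.5, -0.9]
grip_width: 0.0596
grip_force: 0.0
```

Request:
{"op": "jog_arm", "data": {
  "rows": [
    [[0, 0, 0], 0, 0.03],
    [[0, 0, 0], 0, 0.03],
    [[0, 0, 0], 0, 0.01],
    [[0, 0, 0], 0, 0.01],
    [[0, 0, 0], 0, 0.01],
    [[0, 0, 0], 0, 0.01],
    [[0, 0, 0], 0, 0.01],
    [[0, 0, 0], 0, 0.01],
    [[0, 0, 0], 0, 0.01],
    [[0, 0, 0], 0, 0.01]
  ],
  "squeeze": 50
}}

```text
time_s: 5.0
ee_pos: [0.5616, -0.0237, 0.0042]
eef_rot: [3.142, -0.0, -2.942]
force: [0.5, -0.2, -0.6]
grip_width: 0.0103
grip_force: 0.0
```

The fingers closed to 10 mm with no force, so they don't hold the 20 mm grip. I'll look.

```bash
python3 - <<'E'
from h import *
o=get_obs();c=camera("wrist");save(c,"w2",(200,100,480,320),2.8)
t=camera("top");save(t,"t2",(280,150,450,290),4)
hsv=cv2.cvtColor(t["image"],cv2.COLOR_RGB2HSV)
m=cv2.inRange(hsv,(5,150,60),(18,255,255));v,u=np.where(m);k=(u>300)&(u<360)&(v>190)&(v<300);print(k.sum())
for l in("clip_grip","clip_seat"):
    for d in spot_point(l,c)[:2]:
        u,v=d["at"][0]*640,d["at"][1]*400;print(l,d["p"],int(u),int(v),wpt(c,o,u,v,.008 if l=="clip_grip" else .003).round(4))
E
```

```text
0
clip_grip 0.8 329 59 [ 0.4438 -0.0422  0.008 ]
clip_grip 0.58 324 227 [ 0.5635 -0.0214  0.008 ]
clip_seat 0.89 323 281 [ 0.6141 -0.0119  0.003 ]
clip_seat 0.75 357 96 [ 0.4652 -0.0176  0.003 ]
```

View pics/w2.png

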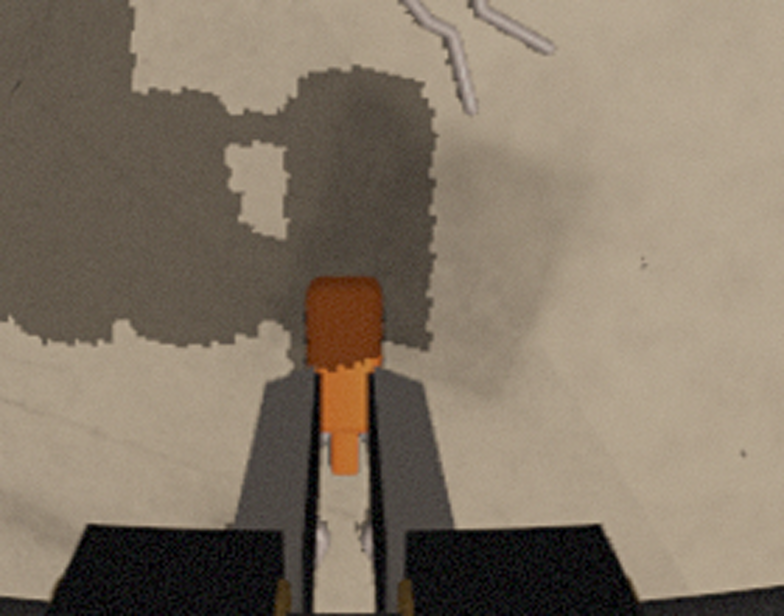

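The grip seems to sit below or between the pads. The fingertips show higher in the picture (crop row ~370) than the TCP should project to, so I'll check with the wrist depth.

```bash
python3 - <<'E'
from h import *
o=get_obs();c=camera("wrist");print(o["grip_width"],o["grip_force"],o["ee_pos"])
K=c["K"];T=c["T_tool_cam"]
def tool(u,v):
    x,y=(u-K[0,2])/K[0,0],(v-K[1,2])/K[1,1];t=np.hypot(x,y);s=np.sin(t)/max(t,1e-9)
    d=np.array([x*s,-y*s,-np.cos(t)]);d=d/np.cos(t)*c["range_z"][v,u]
    return T[:3,:3]@d+T[:3,3]
print("tcp at tool 0; table at tool z=",o["ee_pos"][2])
for n,u,cols in(("Lfinger",304,0),("pad",314,0),("grip",323,0),("Rfinger",344,0),("padR",331,0)):
    print(n,[(v,(tool(u,v)*1000).round(0).tolist()) for v in range(202,292,8)])
E
```

```text
0.009930799666758451 0.0 [ 0.56157225 -0.02367198  0.0041442 ]
tcp at tool 0; table at tool z= 0.004144203677285414
Lfinger [(202, [15.0, -14.0, 3.0]), (210, [9.0, -14.0, 2.0]), (218, [2.0, -14.0, 4.0]), (226, [-5.0, -14.0, 4.0]), (234, [11.0, -11.0, -47.0]), (242, [10.0, -10.0, -58.0]), (250, [11.0, -10.0, -69.0]), (258, [11.0, -9.0, -78.0]), (266, [10.0, -9.0, -86.0]), (274, [10.0, -8.0, -93.0]), (282, [10.0, -8.0, -100.0]), (290, [10.0, -8.0, -108.0])]
pad [(202, [19.0, -6.0, -9.0]), (210, [14.0, -6.0, -13.0]), (218, [8.0, -6.0, -13.0]), (226, [2.0, -6.0, -13.0]), (234, [-4.0, -6.0, -13.0]), (242, [3.0, -5.0, -41.0]), (250, [9.0, -4.0, -66.0]), (258, [5.0, -4.0, -68.0]), (266, [1.0, -4.0, -70.0]), (274, [-4.0, -4.0, -70.0]), (282, [-55.0, -7.0, 2.0]), (290, [-60.0, -7.0, -2.0])]
grip [(202, [19.0, 1.0, -9.0]), (210, [14.0, 1.0, -13.0]), (218, [8.0, 1.0, -12.0]), (226, [2.0, 1.0, -12.0]), (234, [-4.0, 1.0, -14.0]), (242, [-10.0, 1.0, -13.0]), (250, [-17.0, 1.0, -14.0]), (258, [-29.0, 1.0, -3.0]), (266, [-37.0, 1.0, -2.0]), (274, [-47.0, 1.0, 3.0]), (282, [-55.0, 1.0, 3.0]), (290, [-64.0, 1.0, 4.0])]
Rfinger [(202, [15.0, 17.0, 4.0]), (210, [9.0, 17.0, 4.0]), (218, [2.0, 17.0, 4.0]), (226, [-4.0, 17.0, 3.0]), (234, [11.0, 13.0, -47.0]), (242, [10.0, 13.0, -58.0]), (250, [10.0, 12.0, -69.0]), (258, [10.0, 11.0, -77.0]), (266, [10.0, 11.0, -86.0]), (274, [10.0, 10.0, -94.0]), (282, [10.0, 10.0, -101.0]), (290, [34.0, 7.0, -142.0])]
padR [(202, [19.0, 6.0, -10.0]), (210, [14.0, 6.0, -13.0]), (218, [8.0, 6.0, -13.0]), (226, [2.0, 6.0, -12.0]), (234, [-5.0, 6.0, -12.0]), (242, [2.0, 6.0, -41.0]), (250, [-2.0, 6.0, -43.0]), (258, [5.0, 5.0, -68.0]), (266, [1.0, 5.0, -69.0]), (274, [-4.0, 5.0, -70.0]), (282, [-55.0, 7.0, 3.0]), (290, [-60.0, 7.0, -3.0])]
```

The depth shows the real fingertips about 43 mm short of the reported TCP: they end at tool z ≈ -43 mm, and the grip top lies at -13 mm. So the fingers closed about 30 mm above the grip. I'll reopen and go down a further ~40 mm in cautious steps, watching the force.

Request:
{"op": "jog_arm", "data": {
  "rows": [
    [[0, 0, 0], 0, 0.055],
    [[0, 0, 0], 0, 0.055],
    [[0, 0, 0], 0, 0.055],
    [[0, 0, 0], 0, 0.055],
    [[0, 0, 0], 0, 0.055],
    [[0, 0, 0], 0, 0.055],
    [[0, 0, 0.006], 0, 0.055],
    [[0, 0, 0.006], 0, 0.055],
    [[0, 0, 0.006], 0, 0.055],
    [[0, 0, 0.006], 0, 0.055],
    [[0, 0, 0], 0, 0.055]
  ]
}}

```text
time_s: 6.17
ee_pos: [0.5607, -0.0236, -0.0215]
eef_rot: [3.141, -0.002, -2.942]
force: [0.3, 0.5, -0.2]
grip_width: 0.0547
grip_force: 0.0
```

```bash
python3 - <<'E'
from h import *
o=get_obs();c=camera("wrist");print(o["grip_width"],o["ee_pos"],o["force"])
K=c["K"];T=c["T_tool_cam"]
u,v=np.meshgrid(np.arange(640),np.arange(400));x,y=(u-K[0,2])/K[0,0],(v-K[1,2])/K[1,1];t=np.hypot(x,y)
s=np.tan(t)/np.maximum(t,1e-9)
P=np.stack([x*s,-y*s,-np.ones_like(x)],-1)*c["range_z"][...,None]@T[:3,:3].T+T[:3,3]
P=P*1000
# finger pixels: column profile near |y|~33
for sg in(-1,1):
    for yy in(30,34):
        k=(abs(P[...,1]-sg*yy)<2)&(P[...,2]<o["ee_pos"][2]*1000-8)&(abs(P[...,0])<25)&(c["range_z"]>0)
        z=P[k];z=z[np.argsort(-z[:,2])][:4];print(sg,yy,z.round(0).tolist())
print("table z",np.median(P[150:190,400:450,2]),o["ee_pos"][2]*1000)
E
```

```text
0.05472892086430973 [ 0.56068614 -0.02361217 -0.02154102] [ 0.26399912  0.45617539 -0.21156433]
-1 30 [[8.0, -29.0, -40.0], [10.0, -31.0, -40.0], [10.0, -29.0, -41.0], [10.0, -30.0, -41.0]]
-1 34 [[10.0, -32.0, -43.0], [10.0, -34.0, -44.0], [10.0, -34.0, -44.0], [10.0, -35.0, -45.0]]
1 30 [[1.0, 28.0, -39.0], [2.0, 28.0, -40.0], [9.0, 30.0, -40.0], [10.0, 32.0, -40.0]]
1 34 [[10.0, 33.0, -42.0], [10.0, 33.0, -43.0], [10.0, 32.0, -44.0], [10.0, 35.0, -44.0]]
table z -21.62183646962952 -21.54102368221051
```

The fingertips are 39.5 mm above the reported TCP, so they are now 18 mm above the table. I go down 14 mm more and grip.

Request:
{"op": "jog_arm", "data": {
  "rows": [
    [[0, 0, 0.004], 0, 0.055],
    [[0, 0, 0.004], 0, 0.055],
    [[0, 0, 0.003], 0, 0.055],
    [[0, 0, 0.003], 0, 0.055],
    [[0, 0, 0], 0, 0.055],
    [[0, 0, 0], 0, 0.055]
  ]
}}

```text
time_s: 6.72
ee_pos: [0.5615, -0.0237, -0.034]
eef_rot: [3.142, -0.0, -2.942]
force: [0.6, 0.8, -0.1]
grip_width: 0.055
grip_force: 0.0
```

Request:
{"op": "jog_arm", "data": {
  "rows": [
    [[0, 0, 0], 0, 0.03],
    [[0, 0, 0], 0, 0.02],
    [[0, 0, 0], 0, 0.01],
    [[0, 0, 0], 0, 0.005],
    [[0, 0, 0], 0, 0.005],
    [[0, 0, 0], 0, 0.005],
    [[0, 0, 0], 0, 0.005],
    [[0, 0, 0], 0, 0.005]
  ],
  "squeeze": 50
}}

```text
time_s: 7.38
ee_pos: [0.5616, -0.0237, -0.0338]
eef_rot: [-3.142, 0.0, -2.942]
force: [-0.7, -0.4, 0.4]
grip_width: 0.0192
grip_force: 50.0
```

The grip is held: 19.2 mm at 50 N. Next I lift clear and turn towards a radial approach to the spindle.

Request:
{"op": "jog_arm", "data": {
  "rows": [
    [[0, 0, -0.008], 0, 0.005],
    [[0, 0, -0.014], 0, 0.005],
    [[0, 0, -0.018], 0, 0.005],
    [[0, 0, -0.018], 0, 0.005],
    [[0, 0, -0.018], 0, 0.005],
    [[0, 0, -0.014], 0, 0.005],
    [[0, 0, 0], 6.3, 0.005],
    [[0, 0, 0], 6.3, 0.005],
    [[0, 0, 0], 6.3, 0.005],
    [[0, 0, 0], 6.3, 0.005],
    [[0, 0, 0], 6.3, 0.005],
    [[0, 0, 0], 0, 0.005]
  ]
}}

```text
time_s: 8.38
ee_pos: [0.5616, -0.0237, 0.0567]
eef_rot: [3.142, 0.0, 2.786]
force: [0.5, 0.6, -0.6]
grip_width: 0.0196
grip_force: 50.0
```

Request:
{"op": "jog_arm", "data": {
  "rows": [
    [[0.012, -0.017, 0], 0, 0.005],
    [[0.013, -0.017, 0], 0, 0.005],
    [[0.012, -0.02, 0], 0, 0.005],
    [[0, -0.02, 0], 0, 0.005],
    [[0, -0.02, 0], 0, 0.005],
    [[0, -0.02, 0], 0, 0.005],
    [[0, -0.02, 0], 0, 0.005],
    [[0, -0.02, 0], 0, 0.005],
    [[0, -0.02, 0], 0, 0.005],
    [[0, 0, 0], 0, 0.005],
    [[0, 0, 0], 0, 0.005]
  ]
}}

```text
time_s: 9.3
ee_pos: [0.467, -0.1749, 0.0565]
eef_rot: [3.142, 0.0, 2.793]
force: [0.5, 1.2, 0.4]
grip_width: 0.0194
grip_force: 50.0
```

```bash
python3 - <<'E'
from h import *
o=get_obs();c=camera("wrist");save(c,"w3")
print(o["ee_pos"],o["eef_rot"],o["grip_width"],o["grip_force"])
K=c["K"];T=c["T_tool_cam"]
u,v=np.meshgrid(np.arange(640),np.arange(400));x,y=(u-K[0,2])/K[0,0],(v-K[1,2])/K[1,1];t=np.hypot(x,y)
s=np.tan(t)/np.maximum(t,1e-9)
P=(np.stack([x*s,-y*s,-np.ones_like(x)],-1)*c["range_z"][...,None]@T[:3,:3].T+T[:3,3])
Rw=R.from_euler("xyz",o["eef_rot"]).as_matrix();W=P@Rw.T+o["ee_pos"]
ok=c["range_z"]>0
# knob top in wrist view
k=ok&(W[...,2]>.07)&(W[...,2]<.083)&(np.hypot(W[...,0]-.569,W[...,1]+.212)<.025)
q=(W[k][:,:2]*1000).astype(np.float32);print("knob",k.sum(),cv2.minEnclosingCircle(q),np.median(W[k][:,2]))
k=ok&(W[...,2]>.046)&(W[...,2]<.054)&(np.hypot(W[...,0]-.569,W[...,1]+.212)<.05)
q=(W[k][:,:2]*1000).astype(np.float32);print("reel",k.sum(),cv2.minEnclosingCircle(q))
# orange grip
hsv=cv2.cvtColor(c["image"],cv2.COLOR_RGB2HSV)
m=(cv2.inRange(hsv,(5,150,50),(18,255,255))>0)&ok&(W[...,2]>.04)
q=P[m]*1000;print("orange tool",m.sum(),q.min(0).round(0),q.max(0).round(0),np.median(q,0).round(1))
print([np.round(a,1) for a in cv2.minAreaRect((W[m][:,:2]*1000).astype(np.float32))])
for l in("clip_grip","clip_seat","neck"):
    for d in spot_point(l,c)[:2]:
        a,b=d["at"][0]*640,d["at"][1]*400;z={"clip_grip":.09,"clip_seat":.093,"neck":.06}[l];print(l,round(d["p"],2),int(a),int(b),wpt(c,o,a,b,z).round(4))
E
```

```text
[ 0.46699585 -0.17492047  0.05645878] [3.14157496e+00 2.43140332e-04 2.79285051e+00] 0.019383200313063797 49.99818742275238
knob 252 ((571.04736328125, -211.5078125), 13.993642807006836) 0.07865051425730232
reel 635 ((568.0496826171875, -209.47113037109375), 38.29386520385742)
orange tool 3755 [ -96. -314. -171.] [33. 32. 16.] [ 10.1  -1.  -50.5]
[array([ 445.8, -314.6]), array([353.2,  74.6]), np.float64(80.8)]
clip_grip 0.95 322 250 [ 0.4739 -0.1777  0.09  ]
clip_grip 0.62 451 134 [ 0.4278 -0.0742  0.09  ]
clip_seat 0.72 475 146 [ 0.4399 -0.0604  0.093 ]
clip_seat 0.71 323 307 [ 0.5159 -0.1923  0.093 ]
neck 0.71 324 334 [ 0.5692 -0.2108  0.06  ]
```

View pics/w3.png

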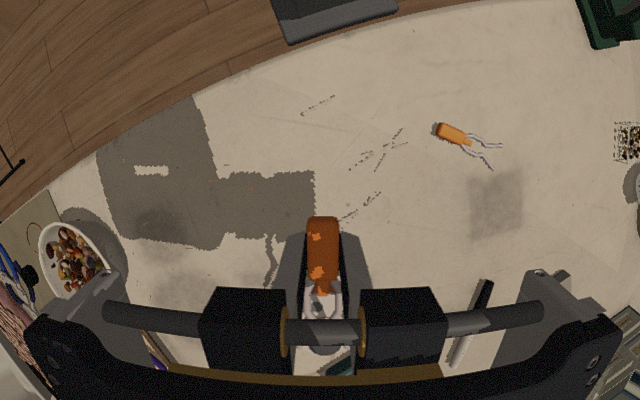

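The wrist view shows the clip held straight between the fingers at (322,250). Its legs point at the spindle, and it is level. The neck measures (0.5695, -0.211), so the seat is about 58 mm short and 1 mm off to the side. I lower it to an underside height of 57 mm and push on.

Request:
{"op": "jog_arm", "data": {
  "rows": [
    [[0, 0.001, 0.006], 0, 0.005],
    [[0, 0, 0.008], 0, 0.005],
    [[0, 0, 0.008], 0, 0.005],
    [[0, 0, 0.007], 0, 0.005],
    [[0, 0, 0.0045], 0, 0.005],
    [[0, 0, 0], 0, 0.005],
    [[0, 0, 0], 0, 0.005]
  ]
}}

```text
time_s: 10.08
ee_pos: [0.4674, -0.1735, 0.0224]
eef_rot: [3.142, -0.001, 2.791]
force: [-0.1, -0.7, -0.3]
grip_width: 0.0194
grip_force: 50.0
```

Request:
{"op": "jog_arm", "data": {
  "rows": [
    [[-0.004, 0, 0], 0, 0.005],
    [[-0.005, 0, 0], 0, 0.005],
    [[-0.005, 0, 0], 0, 0.005],
    [[-0.005, 0, 0], 0, 0.005],
    [[-0.005, 0, 0], 0, 0.005],
    [[-0.004, 0, 0], 0, 0.005],
    [[-0.003, 0, 0], 0, 0.005],
    [[-0.002, 0, 0], 0, 0.005],
    [[0, 0, 0], 0, 0.005]
  ]
}}

```text
time_s: 10.83
ee_pos: [0.4986, -0.1848, 0.0225]
eef_rot: [3.142, -0.0, 2.792]
force: [1.3, -0.1, -1.0]
grip_width: 0.0192
grip_force: 50.0
```

Request:
{"op": "jog_arm", "data": {
  "rows": [
    [[-0.003, 0, 0], 0, 0.005],
    [[-0.003, 0, 0], 0, 0.005],
    [[-0.003, 0, 0], 0, 0.005],
    [[-0.003, 0, 0], 0, 0.005],
    [[-0.003, 0, 0], 0, 0.005]
  ]
}}

```text
time_s: 11.25
ee_pos: [0.5113, -0.1894, 0.0219]
eef_rot: [3.141, -0.004, 2.792]
force: [-4.7, 2.4, -0.2]
grip_width: 0.0195
grip_force: 50.0
```

Request:
{"op": "jog_arm", "data": {
  "rows": [
    [[-0.003, 0, 0], 0, 0.005],
    [[-0.003, 0, 0], 0, 0.005],
    [[-0.003, 0, 0], 0, 0.005],
    [[-0.002, 0, 0], 0, 0.005],
    [[0, 0, 0], 0, 0.005],
    [[0, 0, 0], 0, 0.005]
  ]
}}

```text
time_s: 11.75
ee_pos: [0.523, -0.1938, 0.0227]
eef_rot: [-3.142, 0.0, 2.792]
force: [-1.3, 0.8, -1.1]
grip_width: 0.0192
grip_force: 50.0
```

The push force rose to about 5 N and then fell, so the legs have snapped past. The seat is about 0.6 mm from the axis. I lower the clip to the shoulder, then release.

Request:
{"op": "jog_arm", "data": {
  "rows": [
    [[0, 0, 0.002], 0, 0.005],
    [[0, 0, 0.002], 0, 0.005],
    [[0, 0, 0], 0, 0.005],
    [[0, 0, 0], 0, 0.03],
    [[0, 0, 0], 0, 0.04],
    [[0, 0, 0], 0, 0.05],
    [[0, 0, 0], 0, 0.05],
    [[0, 0, 0], 0, 0.05],
    [[0, 0, 0], 0, 0.05]
  ]
}}

```text
time_s: 12.5
ee_pos: [0.5229, -0.1937, 0.0187]
eef_rot: [-3.142, 0.0, 2.792]
force: [0.0, 0.7, 0.2]
grip_width: 0.0496
grip_force: 0.0
```

Request:
{"op": "jog_arm", "data": {
  "rows": [
    [[0, 0, -0.006], 0, 0.05],
    [[0, 0, -0.015], 0, 0.05],
    [[0, 0, -0.025], 0, 0.05],
    [[0, 0, -0.025], 0, 0.05],
    [[0.01, 0, -0.025], 0, 0.05],
    [[0.02, 0, -0.025], 0, 0.05],
    [[0.03, 0, -0.01], 0, 0.05],
    [[0.03, 0, 0], 0, 0.05],
    [[0.02, 0, 0], 0, 0.05],
    [[0, 0, 0], 0, 0.05]
  ]
}}

```text
time_s: 13.33
ee_pos: [0.4174, -0.1551, 0.1506]
eef_rot: [-3.141, 0.001, 2.792]
force: [-0.2, -0.4, -0.0]
grip_width: 0.0498
grip_force: 0.0
```

```bash
python3 - <<'E'
from h import *
c=camera("scene");t=camera("top")
a=cv2.resize(c["image"][220:310,320:450],None,fx=3,fy=3,interpolation=cv2.INTER_CUBIC)
b=cv2.resize(t["image"][190:270,375:465],None,fx=4,fy=3.375,interpolation=cv2.INTER_CUBIC)
cv2.imwrite("pics/end.png",np.hstack([a,b])[:,:,::-1])
for l,z in(("clip_seat",.055),("clip_grip",.060),("neck",.06),("steel_block",0),("marker",0)):
    for d in spot_point(l,t)[:3]: u,v=d["at"][0]*640,d["at"][1]*400;print(l,round(d["p"],2),int(u),int(v),pt(t,u,v,z).round(4))
E
```

```text
clip_seat 0.82 424 221 [ 0.5788 -0.2119  0.055 ]
clip_seat 0.52 325 270 [ 0.4597 -0.0169  0.055 ]
clip_grip 0.69 334 277 [ 0.4483 -0.0376  0.06  ]
clip_grip 0.54 416 246 [ 0.5261 -0.1976  0.06  ]
neck 0.75 414 243 [ 0.5301 -0.1925  0.06  ]
neck 0.56 425 222 [ 0.5759 -0.213   0.06  ]
steel_block 0.97 301 163 [0.6991 0.0585 0.    ]
marker 0.71 350 174 [ 0.6831 -0.0551  0.    ]
```

View pics/end.png

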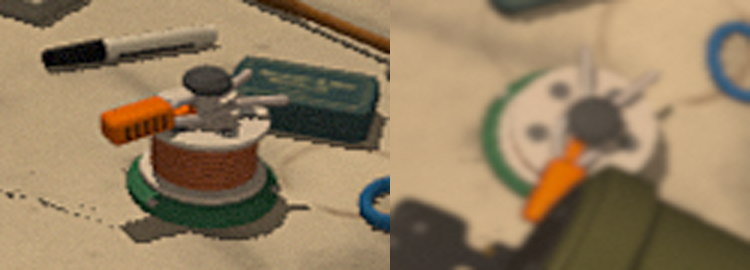

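The scene crop (left) shows the clip level on the neck: grip at (137,118), and legs on both sides of the knob emerging behind it at (240,80) and (265,100). The top view (right) agrees. The marker and block have not moved.

```bash
python3 -c "
from station import *
print(hand_in())"
```

```text
the job is handed in; nothing more can be done
None
```

The large clip is on the spindle's neck, level and let go. The push force rose to about 5 N and then fell, and pictures from two cameras show a leg on each side of the neck. The block and marker look unmoved, and I handed the job in at about 13.5 s; hand-in returned no verdict.

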